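Slot the tablet case back into its row

ROBOT

A 6-joint arm with a two-finger parallel gripper is mounted at the origin on the work surface. World frame = base frame: x ahead of the robot, y to its left, z up, the work surface at z = 0. Lengths are in mm, angles in rad, forces in N, time in s.
With the tool pointing down it reaches from about 375 to 900 mm from the base axis. Payload 3.1 kg.
Tool frame: the origin (TCP) lies midway between the tips of the shut fingers; the grasp point (between the pads) lies 19 mm behind it (bot.grasp_offset is the distance from the TCP to the grasp point, in mm); z points along the fingers, y is the line along which they close (so a half turn about z gives the same grasp; the last joint's range is limited). The gripper opens to 87 mm and grips with 3 to 60 N. Pads are 19 mm wide; open, the fingers measure 117 mm over their backs; the gripper's body (75 mm by 190 mm) begins 51 mm behind the grasp point.
Start: joints at [0.987, 0.527, 1.433, -0, 1.181, -0.178], TCP at [246.679, 574.235, 222.548] pointing down, gripper open.
Joint ranges: [-3.08, 3.08], [-0.75, 2.2], [0.22, 2.44], [-1.43, 4.57], [0, 2.65], [-2.85, 2.85]. Speed limits (rad/s): [2.79, 2.79, 3.14, 3.14, 3.14, 3.14].

INTERFACE

Orientations are given as a unit quaternion [w, x, y, z].
In Python, from workcell import bot gives the robot as it stands.
- The arm moves only by the tool carry_out, never from a script. Its argument "plan" is a list of rows, each a list of 7 numbers: the turn, a rotation vector about the tool's x, y, z in units of 5 degrees (1.0 is 5 degrees), then the shift along the tool's x, y, z in units of 25 mm (1.0 is 25 mm), then the closure, from 0 (fully open) to 1 (shut). A call has 1 to 5 rows; each row is the pose to reach, as a shift and turn from the pose commanded when the call began, along the tool's axes at that moment; what a row does not reach only later rows make up. A row lasts 1/12 s, in which the tool goes at most 41.7 mm and 7.16 degrees, less where a joint would pass 70% of its speed; a pose out of reach is approached as far as the arm can. A call with a gripper value outside its range is refused whole. The fingers move at their own pace and stop on an object; the grip force is fixed at half the most. Time passes only in rows, so rows that repeat a pose let the fingers close. It gives the time, the measured TCP pose, the force, the opening and the grip force at its end, in the units of the state.
- bot.state(): the state, without advancing time (a new reading comes with each control period).
- bot.capture(name): name is "scene" or "top"; returns a dict with "color" (384x512x3 uint8, blue, green, red), "K" (3x3 intrinsics, pixels), "world_from_camera" (4x4, takes a point from camera to world coordinates). Camera axes: x right, y down, z forward; pixel columns grow to the right and rows downward; lengths in mm; the calibration is good to about 2 mm. A picture is of the moment at which its call begins. There is no depth.
- bot.hand_in(): hands the job in; it is judged then, once.
The state is a dict: "time_s": time; "qpos": joint angles; "dq": joint speeds; "joint_torque": joint torques, N m; "tool_pos": TCP position; "tcp_rot": TCP orientation; "contact_force": force on the tool from outside, world axes, zero at the start; "moment": the same for the moment, N m; "width": opening from 0.0 (shut) to 1.0 (fully open); "grip_force": force on a finger pad.
Only numpy, scipy, OpenCV 4.12 (cv2) and the standard library are available. Lean on these libraries where they do the work, as an engineer would, in place of code of your own. Each camera call takes 0.05 s, during which the arm holds its last target. There are 200 camera calls.

TASK

In the wooden rack on the bedside cart stand four tall white tablet cases with one gap in the row that is a little too narrow. Pick up the matching tall case that stands out on the top (not the short one) and push it straight down into that gap, so that its neighbours move apart and it stands fully home on the rack's floor, upright and in line with the others. Do not topple the cases beside it, and let go.

Things in the scene. Friction and masses are not known exactly. Their poses are not given: they have to be found in the camera images.
- tall_case: Case to put away: loose white hard-plastic tablet case standing on edge on the cart top, 48 (x) x 24 (y) x 92 (z) mm, 0.12 kg. Foot tapers to 12 mm thick (y) over the lowest 14 mm; top bevelled. Half-turn symmetric. Grip its 48 mm width (along x), upper half. Origin: centre of underside, z up. A look-alike only 54 mm tall and a glass tumbler nearby are not wanted.
- rack: Fixed light-wood rack, open on top, 76 (x) x 166 (y) mm. Heights from the cart top: floor 8, end walls (y ends, 10 thick) 80, front and back lips (x sides, 6 thick) 20 mm. Inside 64 x 146 mm: two cases each side of the gap, which lies up to 5 mm off the middle; 18 mm spare with all five in. Origin: centre of underside, on the cart top; x across, y along the row, z up.
- left_case: Case of the row just left of the gap (towards +y in the rack frame); loose white hard plastic, on edge, 50 (x) x 26 (y) x 92 (z) mm, 0.11 kg, square foot, top bevelled 5 mm in over the uppermost 10 mm. Origin: centre of underside, z up, y along the row. The gap is 16 mm wide, 26 mm at the tops. A push of a few N moves the cases apart.
- right_case: Case of the row just right of the gap (towards -y in the rack frame); loose white hard plastic, on edge, 50 (x) x 26 (y) x 92 (z) mm, 0.11 kg, square foot, top bevelled 5 mm in over the uppermost 10 mm. Origin: centre of underside, z up, y along the row. The gap is 16 mm wide, 26 mm at the tops. A push of a few N moves the cases apart.
Mind the look-alikes: they are no part of the job. What is shaped like the left_case but blue or red is not meant. What is shaped like the tall_case but pink is not meant.

How it is judged (in metres and radians):
At the end, for the whole second after the job is handed in: The tall case stands between the two neighbour cases in the rack: underside within 7 mm of its floor, within 15 mm of the rack's middle across the row, in line within 0.2 rad; it and both neighbours upright within 0.2 rad, neighbours still on the rack floor, all three at rest (z of tall_case in the frame of rack between 0 and 0.015 m and x of tall_case in the frame of rack between -0.015 and 0.015 m and y of tall_case in the frame of left_case below -0.015 m and y of tall_case in the frame of right_case above 0.015 m and horizontal distance between tall_case and rack below 0.06 m and angle between each of tall_case, left_case, right_case's own z axis and vertical below 0.2 rad and linear speed of each of tall_case, left_case, right_case below 0.02 m/s and angle between the x axis of tall_case and the x axis of rack, either way round below 0.2 rad and horizontal distance between each of left_case, right_case and rack below 0.08 m and height (world z) of each of left_case, right_case below 0.02 m); the robot touches nothing.
It fails at once if a neighbour of the gap topples (tilts over 0.5 rad) (angle between any of left_case, right_case's own z axis and vertical above 0.5 rad).
It also fails if it takes over 38 s, if anything falls off the work surface, if the arm or the gripper's body presses on something with over 40 N, if the wrist force passes 120 N, or if a joint passes its speed limit or range.

## Working session

There is one attempt and no reset: what is moved stays moved. The work goes in short steps, Python scripts to look and compute and a tool call to move; the robot and the scene stay as the last step left them, time stands still between calls to the robot, and variables do not carry over. Pictures are saved under pics/ and viewed, at most 10 in all, crops included, and the job is handed in when it is done.

Besides the shell and the picture viewer there is one more tool, called after "Emit:" as a command line: name --pt "numbers of a row" for each row, then --argument value for the rest. carry_out: Moves the arm, as the interface text tells. Its arguments: {"type":"object","properties":{"plan":{"type":"array"}},"required":["plan"]}

```bash
mkdir -p pics; ls; python3 - <<'E'
from workcell import bot
import cv2
s=bot.state(); print({k:s[k] for k in ("time_s","tool_pos","tcp_rot","width","contact_force")})
for n in("scene","top"):
    c=bot.capture(n); cv2.imwrite(f"pics/{n}0.png",c["color"]); print(n,c["K"],c["world_from_camera"])
E
```

```text
pics
{'time_s': 0.0, 'tool_pos': array([246.29404033, 573.63157047, 221.56308862]), 'tcp_rot': array([-3.94860294e-04,  2.01489516e-01,  9.79490073e-01, -1.00758320e-03]), 'width': 1.0010559447603127, 'contact_force': array([0.66492714, 0.40206309, 0.17445212])}
scene [[383.39662683   0.         255.08711988]
 [  0.         383.39662683 189.20780209]
 [  0.           0.           1.        ]] [[ 2.03419883e-01  8.08216715e-01 -5.52635587e-01  1.06143671e+03]
 [ 9.79038100e-01 -1.62008843e-01  1.23440405e-01 -1.04841982e+02]
 [ 1.02347461e-02 -5.66161528e-01 -8.24230777e-01  8.33087123e+02]
 [ 0.00000000e+00  0.00000000e+00  0.00000000e+00  1.00000000e+00]]
top [[441.70775744   0.         253.92649225]
 [  0.         441.70775744 186.52808151]
 [  0.           0.           1.        ]] [[ 1.04482776e-02 -9.88547101e-01  1.50550529e-01  3.66819402e+02]
 [-9.99870638e-01 -1.21696475e-02 -1.05170258e-02  3.74505969e+01]
 [ 1.22287223e-02 -1.50421169e-01 -9.88546372e-01  1.21204952e+03]
 [ 0.00000000e+00  0.00000000e+00  0.00000000e+00  1.00000000e+00]]
```

View pics/scene0.png

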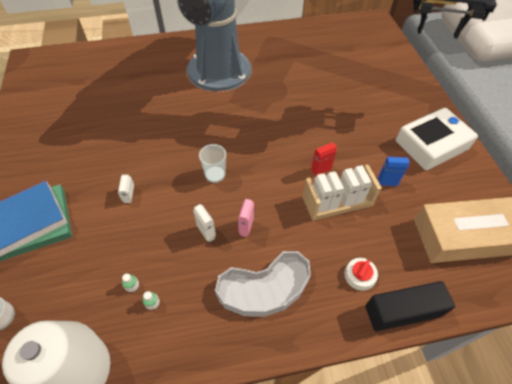

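View pics/top0.png

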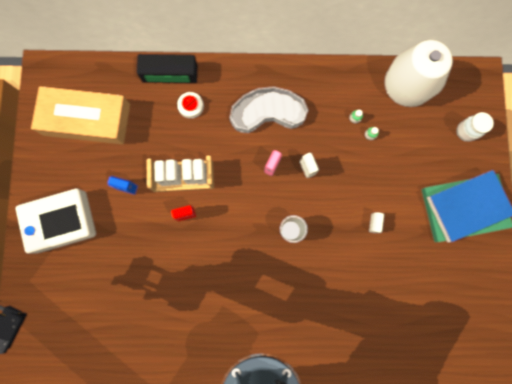

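The scene view shows the tall case at (205,222), with the short one at (126,188), the pink one beside it at (246,218), and the rack at (341,192). In the top view the tall case is at (309,164) and the rack at (180,174). Next I'll enlarge both regions.

```bash
python3 - <<'E'
import cv2,numpy as np
s=cv2.imread("pics/scene0.png");t=cv2.imread("pics/top0.png")
f=lambda im,x,y,w,h,k:cv2.resize(im[y:y+h,x:x+w],None,fx=k,fy=k,interpolation=cv2.INTER_CUBIC)
a=np.hstack([f(t,140,145,80,60,5),f(t,260,140,80,60,5)])
b=np.hstack([f(s,300,155,80,60,5),f(s,180,190,80,60,5)])
cv2.imwrite("pics/z0.png",np.vstack([a,b]))
E
```

```text
(no output)
```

View pics/z0.png

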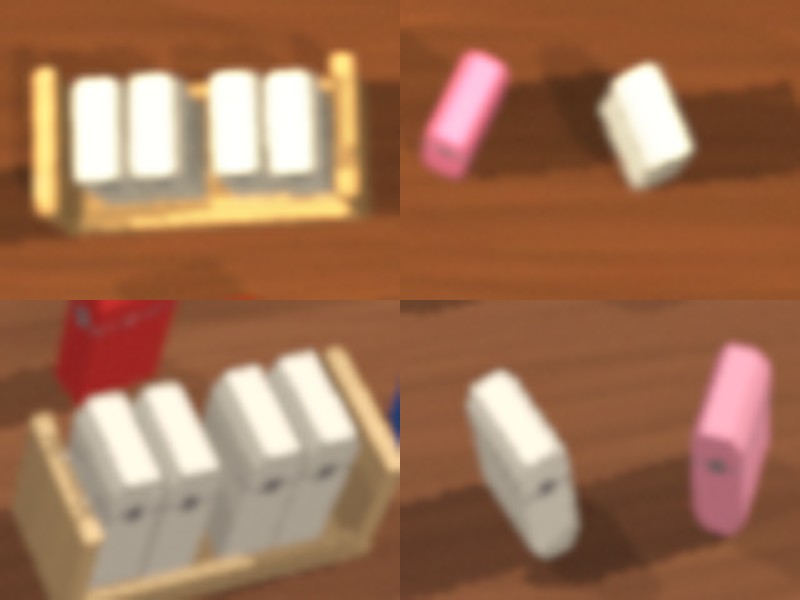

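```bash
cat >h.py <<'E'
import numpy as np,cv2
from workcell import bot
from scipy.optimize import least_squares,minimize
def proj(c,P):
    T=np.linalg.inv(c["world_from_camera"]);p=np.asarray(P,float)@T[:3,:3].T+T[:3,3]
    q=p@c["K"].T;return q[:,:2]/q[:,2:]
def back(c,u,v,z):
    W=c["world_from_camera"];d=W[:3,:3]@np.linalg.inv(c["K"])@[u,v,1.];o=W[:3,3]
    return o+d*(z-o[2])/d[2]
def place(p,L):
    L=np.asarray(L,float);a=p[2];R=np.array([[np.cos(a),-np.sin(a)],[np.sin(a),np.cos(a)]])
    return np.c_[L[:,:2]@R.T+p[:2],L[:,2]]
def blob(c,seed,thr=110,sat=60):
    h=cv2.cvtColor(c["color"],cv2.COLOR_BGR2HSV);m=((h[...,1]<sat)&(h[...,2]>thr)).astype(np.uint8)
    n,l=cv2.connectedComponents(m);return (l==l[seed[1],seed[0]]).astype(np.uint8)
E
python3 - <<'E'
from h import *
C={n:bot.capture(n) for n in("scene","top")}
case=[[sx*x,sy*y,z] for sx in(-1,1) for sy in(-1,1) for x,y,z in((24,6,0),(24,12,14),(24,12,84),(22,8,92))]
M={"scene":blob(C["scene"],(205,222)),"top":blob(C["top"],(309,164))}
print({k:m.sum() for k,m in M.items()})
K=8
def cost(p):
    s=0
    for n in C:
        h=cv2.convexHull(((proj(C[n],place(p,case))+.5)*K).astype(np.float32)).astype(np.int32)
        x0,y0=(150,170) if n=="scene" else (270,130)
        im=np.zeros((80*K,100*K),np.uint8);cv2.fillConvexPoly(im,h-np.int32([x0*K,y0*K]),1)
        a=cv2.resize(im.astype(np.float32),(100,80),interpolation=cv2.INTER_AREA)
        s+=np.abs(a-M[n][y0:y0+80,x0:x0+100]).sum()
    return s
p0=back(C["top"],309,164,80);print(p0)
r=min((minimize(cost,[p0[0],p0[1],a],method="Nelder-Mead",options=dict(initial_simplex=[[p0[0],p0[1],a],[p0[0]+10,p0[1],a],[p0[0],p0[1]+10,a],[p0[0],p0[1],a+.3]])) for a in np.linspace(-1.4,1.4,8)),key=lambda r:r.fun)
print("tall",r.x,r.fun)
# rack end wall tops, clicked in scene zoom
pts=np.array([[33,118],[50,113],[85,245],[103,238],[328,48],[343,45],[385,170],[400,165]])/5+[300,155]-.4
L=[[-38,-83,80],[-38,-73,80],[38,-83,80],[38,-73,80],[-38,73,80],[-38,83,80],[38,73,80],[38,83,80]]
f=lambda p:(proj(C["scene"],place(p,L))-pts).ravel()
rr=least_squares(f,[600,200,0]);print("rack scene",rr.x,np.round(rr.fun.reshape(-1,2),1).tolist())
# top: far (upper) corners of wall tops
pt=np.array([[33,68],[58,68],[331,53],[356,53]])/5+[140,145]-.4
L2=[[38,83,80],[38,73,80],[38,-73,80],[38,-83,80]]
g=lambda p:(proj(C["top"],place(p,L2))-pt).ravel()
rt=least_squares(g,[600,200,0]);print("rack top",rt.x,np.round(rt.fun.reshape(-1,2),1).tolist())
for u in (73,122,130,178,212,257,266,315): print(u,back(C["top"],140+u/5-.4,145+25,95))
E
```

```text
{'scene': np.uint64(479), 'top': np.uint64(261)}
[ 600.62880224 -118.09379767   80.        ]
tall [ 6.05093218e+02 -1.22569236e+02  3.72600868e-01] 68.359375
rack scene [5.79786981e+02 2.20304273e+02 6.79325898e-02] [[-0.9, -0.4], [-0.4, -0.3], [-0.1, -0.4], [0.3, 0.1], [-1.1, 0.4], [-0.5, 0.2], [0.9, 0.1], [1.7, 0.2]]
rack top [5.77746437e+02 2.20837526e+02 6.44093953e-02] [[0.5, 0.1], [-0.7, -0.1], [0.7, 0.1], [-0.5, -0.1]]
73 [576.68192259 281.88081016  95.        ]
122 [577.00248442 256.80080446  95.        ]
130 [577.05483781 252.70479813  95.        ]
178 [577.36905702 228.12102449  95.        ]
212 [577.59173156 210.69949066  95.        ]
257 [577.88657879 187.63133502  95.        ]
266 [577.94556615 183.01630286  95.        ]
315 [578.26682429 157.88181903  95.        ]
```

```bash
cat >>h.py <<'E'
from scipy.spatial.transform import Rotation as Ro
def go(x,y,z,yaw):
    s=bot.state();w=s["tcp_rot"];R=Ro.from_quat([w[1],w[2],w[3],w[0]])
    t=np.array([np.sin(yaw),-np.cos(yaw),0]);yy=np.array([np.cos(yaw),np.sin(yaw),0])
    best=min((Ro.from_matrix(np.c_[np.cross(k*yy,[0,0,-1]),k*yy,[0,0,-1]]) for k in(1,-1)),key=lambda G:(R.inv()*G).magnitude())
    print("turn",np.round(np.degrees((R.inv()*best).as_rotvec())/5,2),"shift",np.round(R.inv().apply(np.array([x,y,z])-s["tool_pos"])/25,2),
      "t",s["time_s"],"pos",np.round(s["tool_pos"],1),"w",round(s["width"],3),"q",np.round(s["qpos"],2))
E
python3 -c "
from h import *
go(605,-122.5,150,.373)"
```

```text
turn [-0.02  0.    9.08] shift [-24.17 -19.93   2.9 ] t 0.2 pos [246.4 573.9 221.9] w 0.997 q [ 0.99  0.53  1.43 -0.    1.18 -0.18]
```

Emit:
carry_out --pt "0 0 1 -2 -1 0 0" --pt "0 0 2 -4 -2.2 0 0" --pt "0 0 3 -5.5 -3.5 0 0" --pt "0 0 4 -7 -5 0 0" --pt "0 0 5 -8.5 -6.5 0 0"

```text
time_s: 0.62
tool_pos: [354.4, 395.4, 222.4]
tcp_rot: [0.0, 0.41, 0.912, 0.0]
contact_force: [0.3, 1.0, 0.0]
width: 0.999
grip_force: 0.0
```

```bash
python3 -c "
from h import *
go(605,-122.5,200,.373)"
```

```text
turn [0.   0.   4.03] shift [-22.15  -6.23   0.9 ] t 0.6167 pos [354.4 395.4 222.4] w 0.999 q [ 0.63  0.4   1.67 -0.    1.07 -0.1 ]
```

Emit:
carry_out --pt "0 0 0.8 -1.6 -0.4 0 0" --pt "0 0 1.6 -3.2 -0.9 0 0" --pt "0 0 2.4 -4.8 -1.3 0 0" --pt "0 0 3.2 -6.4 -1.8 0 0" --pt "0 0 4.0 -8 -2.2 0 0"

```text
time_s: 1.03
tool_pos: [445.7, 209.1, 222.6]
tcp_rot: [-0.0, 0.562, 0.827, -0.0]
contact_force: [0.2, -0.5, -0.1]
width: 1.0
grip_force: 0.0
```

```bash
python3 -c "
from h import *
go(605,-122.5,180,.373)"
```

```text
turn [-0.01 -0.    0.04] shift [-14.68   1.05   1.7 ] t 1.0333 pos [445.7 209.1 222.6] w 1.0 q [ 0.21  0.35  1.76  0.    1.03 -0.17]
```

Emit:
carry_out --pt "0 0 0 -1.6 0.1 0 0" --pt "0 0 0 -3.2 0.2 0 0" --pt "0 0 0 -4.8 0.3 0 0" --pt "0 0 0 -6.4 0.4 0 0" --pt "0 0 0 -8 0.5 0 0"

```text
time_s: 1.45
tool_pos: [531.9, 28.0, 222.6]
tcp_rot: [-0.0, 0.561, 0.828, 0.0]
contact_force: [1.0, 0.8, -0.1]
width: 1.001
grip_force: 0.0
```

Emit:
carry_out --pt "0 0 0 -1.6 0.1 0.4 0" --pt "0 0 0 -3.2 0.3 0.8 0" --pt "0 0 0 -4.8 0.4 1.2 0" --pt "0 0 0 -6.68 0.55 1.7 0" --pt "0 0 0 -6.68 0.55 1.7 0"

```text
time_s: 1.87
tool_pos: [608.7, -126.6, 178.2]
tcp_rot: [0.002, 0.563, 0.827, -0.001]
contact_force: [0.7, -0.1, -0.4]
width: 1.003
grip_force: 0.0
```

```bash
python3 -c "
from h import *
go(605,-122.5,46,.373)
a=bot.capture('scene')['color'][150:260,140:290];b=bot.capture('top')['color'][110:220,240:390]
cv2.imwrite('pics/a1.png',cv2.resize(np.hstack([a,b]),None,fx=2.6,fy=2.6,interpolation=cv2.INTER_CUBIC))"
```

```text
turn [0.01 0.04 0.02] shift [ 0.23 -0.08  5.29] t 1.8667 pos [ 608.7 -126.6  178.2] w 1.003 q [-0.38  0.57  1.49 -0.    1.08 -0.76]
```

View pics/a1.png

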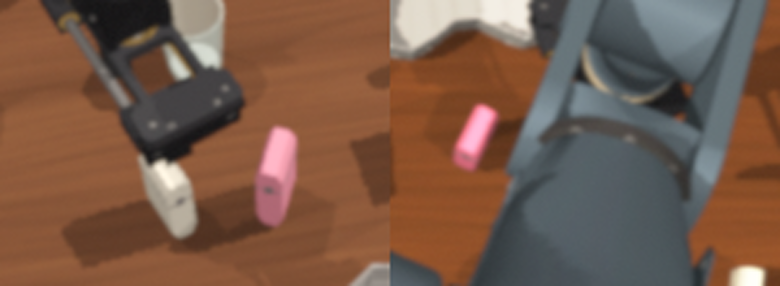

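The gripper hangs over the tall case, whose top is at about (165,165) in the left crop, and the pink one is clear of it. I'll lower it to just above the case and re-measure.

Emit:
carry_out --pt "0 0 0 0.1 0 1 0" --pt "0 0 0 0.2 -0.08 2 0" --pt "0 0 0 0.23 -0.08 2.6 0" --pt "0 0 0 0.23 -0.08 2.8 0" --pt "0 0 0 0.23 -0.08 2.8 0"

```text
time_s: 2.38
tool_pos: [600.6, -113.4, 109.1]
tcp_rot: [-0.002, 0.56, 0.828, -0.0]
contact_force: [-0.8, -0.0, 0.0]
width: 0.998
grip_force: 0.0
```

```bash
python3 -c "
from h import *
go(605,-122.5,46,.373)
c=bot.capture('scene')
s=bot.state();w=s['tcp_rot'];R=Ro.from_quat([w[1],w[2],w[3],w[0]])
print(proj(c,[s['tool_pos']+R.apply(v) for v in([0,0,0],[0,43,0],[0,-43,0])]))
cv2.imwrite('pics/a2.png',cv2.resize(c['color'][160:260,150:270],None,fx=5,fy=5,interpolation=cv2.INTER_CUBIC))"
```

```text
turn [-0.03 -0.03  0.09] shift [-0.41  0.04  2.52] t 2.3833 pos [ 600.6 -113.4  109.1] w 0.998 q [-0.37  0.65  1.56  0.    0.93 -0.75]
[[205.4030046  206.89501624]
 [215.19877193 221.05895151]
 [196.05983271 193.38549958]]
```

View pics/a2.png

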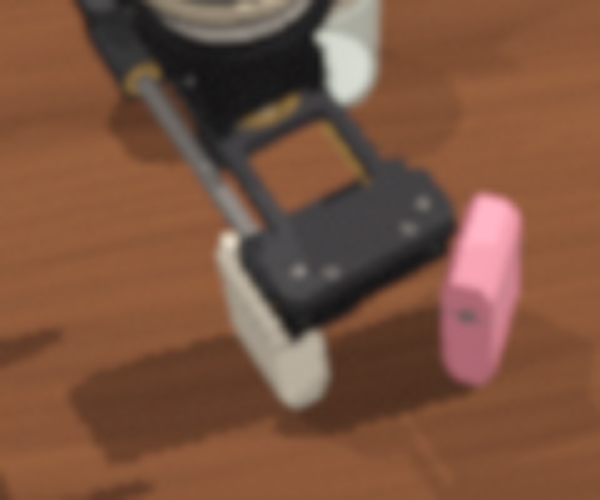

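```bash
python3 -c "
from h import *
bot.capture('top');bot.capture('top');go(605,-122.5,100,.373)"
```

```text
turn [0.02 0.02 0.09] shift [-0.31 -0.04  0.46] t 2.5333 pos [ 603.  -115.1  111.6] w 0.999 q [-0.37  0.65  1.56  0.    0.93 -0.75]
```

Emit:
carry_out --pt "0 0 0.1 -0.15 0 0.2 0" --pt "0 0 0.1 -0.3 -0.03 0.4 0" --pt "0 0 0.1 -0.3 -0.03 0.4 0" --pt "0 0 0.1 -0.3 -0.03 0.4 0" --pt "0 0 0.1 -0.3 -0.03 0.4 0"

```text
time_s: 2.95
tool_pos: [604.1, -122.9, 100.0]
tcp_rot: [-0.0, 0.565, 0.825, 0.0]
contact_force: [-0.0, -0.1, 0.4]
width: 1.001
grip_force: 0.0
```

```bash
python3 -c "
from h import *
go(605,-122.5,46,.373)
c=bot.capture('scene')
cv2.imwrite('pics/a3.png',cv2.resize(c['color'][160:260,150:270],None,fx=5,fy=5,interpolation=cv2.INTER_CUBIC))
bot.capture('top');go(605,-122.5,46,.373)"
```

```text
turn [-0.   -0.   -0.03] shift [0.   0.04 2.16] t 2.95 pos [ 604.1 -122.9  100. ] w 1.001 q [-0.38  0.67  1.56  0.    0.92 -0.75]
turn [ 0.   -0.   -0.03] shift [-0.    0.03  2.16] t 3.05 pos [ 604.2 -122.8  100.1] w 1.0 q [-0.38  0.67  1.56  0.    0.92 -0.75]
```

View pics/a3.png

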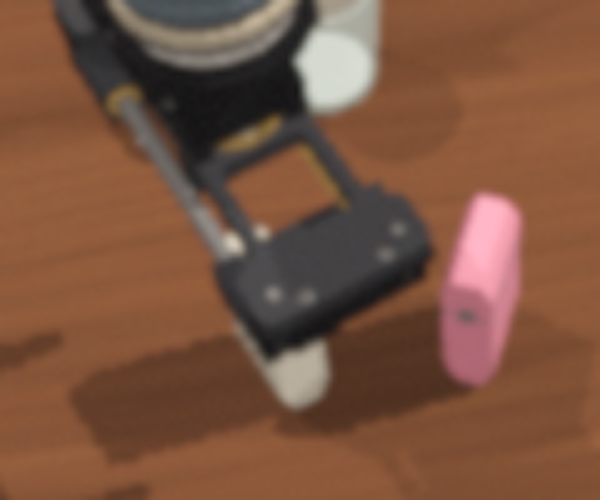

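The case is now centred under the fingers: its body shows on both sides of the near finger, at (255,240) and (285,370). Next I'll lower and grip.

Emit:
carry_out --pt "0 0 0 0 0.03 0.6 0" --pt "0 0 0 0 0.03 1.2 0" --pt "0 0 0 0 0.03 1.8 0" --pt "0 0 0 0 0.03 2.15 0" --pt "0 0 0 0 0.03 2.15 0"

```text
time_s: 3.47
tool_pos: [603.4, -121.8, 44.4]
tcp_rot: [-0.002, 0.565, 0.825, -0.0]
contact_force: [-0.6, 0.1, 0.9]
width: 1.002
grip_force: 0.0
```

Emit:
carry_out --pt "0 0 0 0 0 0 0.3" --pt "0 0 0 0 0 0 0.45" --pt "0 0 0 0 0 0 0.6" --pt "0 0 0 0 0 0 0.8" --pt "0 0 0 0 0 0 1"

```text
time_s: 3.88
tool_pos: [605.3, -122.6, 47.1]
tcp_rot: [0.001, 0.565, 0.825, 0.0]
contact_force: [0.6, 0.8, -0.3]
width: 0.709
grip_force: 0.0
```

Emit:
carry_out --pt "0 0 0 0 0 0 1" --pt "0 0 0 0 0 0 1" --pt "0 0 0 0 0 0 1" --pt "0 0 0 0 0 0 1" --pt "0 0 0 0 0 0 1"

```text
time_s: 4.3
tool_pos: [605.1, -122.5, 46.6]
tcp_rot: [0.0, 0.565, 0.825, 0.0]
contact_force: [-0.3, -0.8, 1.8]
width: 0.554
grip_force: 29.9
```

Emit:
carry_out --pt "0 0 0 0 0 -0.6 1" --pt "0 0 0 0 0 -1.6 1" --pt "0 0 0 0 0 -2.8 1" --pt "0 0 0 0 0 -4 1" --pt "0 0 0 0 0 -5.2 1"

```text
time_s: 4.72
tool_pos: [604.0, -122.1, 176.7]
tcp_rot: [-0.001, 0.565, 0.825, -0.0]
contact_force: [1.1, -0.8, -2.0]
width: 0.551
grip_force: 29.9
```

```bash
python3 -c "
from h import *
go(579,219.4,180,.066)"
```

```text
turn [-0.02 -0.01  3.49] shift [13.09  4.02 -0.12] t 4.7167 pos [ 604.  -122.1  176.7] w 0.551 q [-0.38  0.57  1.5   0.    1.08 -0.75]
```

Emit:
carry_out --pt "0 0 0.3 0.8 0.25 0 1" --pt "0 0 0.7 2 0.6 0 1" --pt "0 0 1.1 3.3 1 0 1" --pt "0 0 1.5 4.6 1.4 0 1" --pt "0 0 1.8 5.9 1.8 0 1"

```text
time_s: 5.13
tool_pos: [592.4, 32.6, 175.8]
tcp_rot: [-0.001, 0.629, 0.778, -0.0]
contact_force: [1.0, -0.1, -2.1]
width: 0.552
grip_force: 29.9
```

```bash
python3 -c "
from h import *
go(579,219.4,180,.066)"
```

```text
turn [-0.02 -0.01  1.66] shift [ 7.42  1.04 -0.17] t 5.1333 pos [592.4  32.6 175.8] w 0.552 q [-0.13  0.54  1.56  0.    1.04 -0.34]
```

Emit:
carry_out --pt "0 0 0.4 1.3 0.2 0 1" --pt "0 0 0.8 2.6 0.4 0 1" --pt "0 0 1.2 3.9 0.6 0 1" --pt "0 0 1.5 5.2 0.8 0 1" --pt "0 0 1.66 6.2 0.95 0 1"

```text
time_s: 5.55
tool_pos: [582.5, 190.4, 175.6]
tcp_rot: [-0.001, 0.682, 0.731, -0.0]
contact_force: [-0.1, -0.8, -2.1]
width: 0.553
grip_force: 29.9
```

Emit:
carry_out --pt "0 0 0 0.5 0 0 1" --pt "0 0 0 0.5 0 0 1" --pt "0 0 0 0.5 0 0 1" --pt "0 0 0 0.5 0 0 1" --pt "0 0 0 0.5 0 0 1"

```text
time_s: 5.97
tool_pos: [583.1, 198.6, 176.2]
tcp_rot: [0.0, 0.683, 0.73, -0.0]
contact_force: [-0.5, 0.3, -2.3]
width: 0.549
grip_force: 29.9
```

```bash
python3 -c "
from h import *
go(579,219.4,160,.066)"
```

```text
turn [-0.    0.01  0.01] shift [ 0.84 -0.11  0.65] t 5.9667 pos [583.1 198.6 176.2] w 0.549 q [ 0.15  0.57  1.5  -0.    1.07  0.08]
```

Emit:
carry_out --pt "0 0 0 0.4 -0.05 0.3 1" --pt "0 0 0 0.84 -0.11 0.65 1" --pt "0 0 0 0.84 -0.11 0.65 1" --pt "0 0 0 0.84 -0.11 0.65 1" --pt "0 0 0 0.84 -0.11 0.65 1"

```text
time_s: 6.38
tool_pos: [578.4, 221.2, 159.6]
tcp_rot: [-0.0, 0.682, 0.731, -0.0]
contact_force: [-0.3, -0.1, -2.0]
width: 0.548
grip_force: 29.9
```

```bash
python3 -c "
from h import *
bot.capture('top');go(579,219.4,160,.066)
c=bot.capture('scene')
s=bot.state();b=s['tool_pos']-[0,0,46.6]
P=place([b[0],b[1],.066],[[24,-6,0],[24,6,0],[24,-12,14],[24,12,14]]);P[:,2]+=b[2]
print((proj(c,P)-[290,130]+.4)*5)
G=place([579,220.5,.066],[[25,-9,90],[25,7,90]]);print((proj(c,G)-[290,130]+.4)*5)
cv2.imwrite('pics/a4.png',cv2.resize(c['color'][130:230,290:410],None,fx=5,fy=5,interpolation=cv2.INTER_CUBIC))"
```

```text
turn [0.   0.   0.04] shift [-0.07  0.01 -0.  ] t 6.4333 pos [578.7 221.1 159.9] w 0.547 q [ 0.18  0.59  1.51 -0.    1.04  0.12]
[[290.88658949 265.42200756]
 [314.84899268 259.92317871]
 [285.14458773 250.39069295]
 [333.6724972  239.32602538]]
[[274.32944611 297.8579416 ]
 [305.66066571 290.5874832 ]]
```

View pics/a4.png

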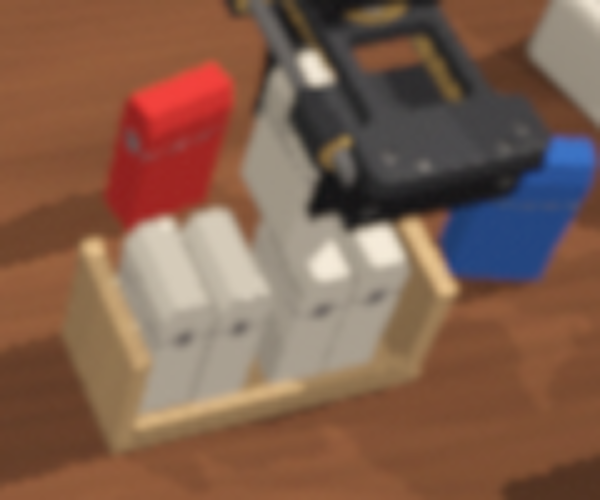

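The case hangs over the gap, but its foot blends into the left neighbour around (300,240). I'll overlay the predicted outlines with more contrast.

```bash
python3 -c "
from h import *
c=bot.capture('scene');s=bot.state();b=s['tool_pos']-[0,0,46.6];print(b)
K=9;o=np.array([330,145])
im=c['color'][145:210,330:385]
g=cv2.createCLAHE(4,(3,3)).apply(cv2.cvtColor(im,cv2.COLOR_BGR2GRAY))
g=cv2.cvtColor(cv2.resize(g,None,fx=K,fy=K,interpolation=cv2.INTER_CUBIC),cv2.COLOR_GRAY2BGR);h=g.copy()
def ln(p,L,z,col,n=1):
    P=place(p,L);P[:,2]+=z;q=((proj(c,P)-o+.5)*K).astype(int);cv2.polylines(h,[q],False,col,1)
ln([b[0],b[1],.066],[[-24,-12,80],[-24,-12,14],[-24,-6,0],[24,-6,0],[24,6,0],[24,12,14],[24,-12,14],[24,-6,0]],b[2],(0,0,255))
ln([b[0],b[1],.066],[[-24,-12,14],[24,-12,14],[24,-12,80]],b[2],(0,0,255))
r=[579,220.5,.066]
for y in(7,-9): 
  ln(r,[[25,y,12],[25,y,90],[-25,y,90]],0,(0,255,0))
cv2.imwrite('pics/a5.png',cv2.resize(np.hstack([g,h]),(0,0),fx=.8,fy=.8))"
```

```text
[578.90134412 221.02146513 113.66548718]
```

View pics/a5.png

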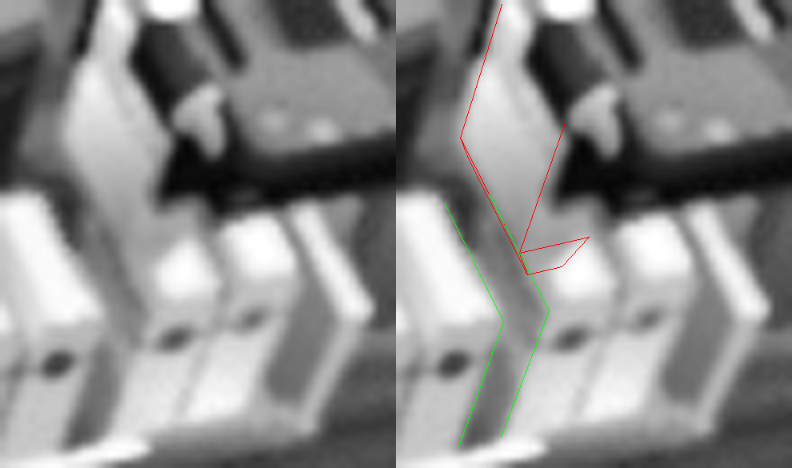

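The predicted case outline (red) fits the image, and the gap edges (green) match to within about 1–2 mm. I'll shift 1.7 mm toward -y and start pushing down.

Emit:
carry_out --pt "0 0 0 -0.07 0 0.3 1" --pt "0 0 0 -0.07 0 0.6 1" --pt "0 0 0 -0.07 0 0.9 1" --pt "0 0 0 -0.07 0 1.2 1" --pt "0 0 0 -0.07 0 1.4 1"

```text
time_s: 6.95
tool_pos: [578.1, 219.1, 123.6]
tcp_rot: [-0.001, 0.682, 0.731, -0.001]
contact_force: [-0.2, -1.1, 0.3]
width: 0.554
grip_force: 29.9
```

Emit:
carry_out --pt "0 0 0 0 0 0.2 1" --pt "0 0 0 0 0 0.4 1" --pt "0 0 0 0 0 0.6 1" --pt "0 0 0 0 0 0.8 1" --pt "0 0 0 0 0 0.9 1"

```text
time_s: 7.37
tool_pos: [578.5, 219.3, 101.8]
tcp_rot: [-0.0, 0.682, 0.731, -0.0]
contact_force: [0.2, -0.5, -0.9]
width: 0.549
grip_force: 29.9
```

```bash
python3 -c "
from h import *
go(579,219.4,55,.066)
c=bot.capture('scene');s=bot.state();print(s['contact_force'],s['moment'])
cv2.imwrite('pics/a6.png',cv2.resize(c['color'][145:215,295:395],None,fx=7,fy=7,interpolation=cv2.INTER_CUBIC))"
```

```text
turn [-0.01  0.    0.03] shift [0.   0.02 1.87] t 7.3667 pos [578.5 219.3 101.8] w 0.549 q [0.18 0.67 1.55 0.   0.92 0.11]
[ 0.92036025  0.28890771 -2.10742711] [-0.06883937  0.01580678 -0.01913115]
```

View pics/a6.png

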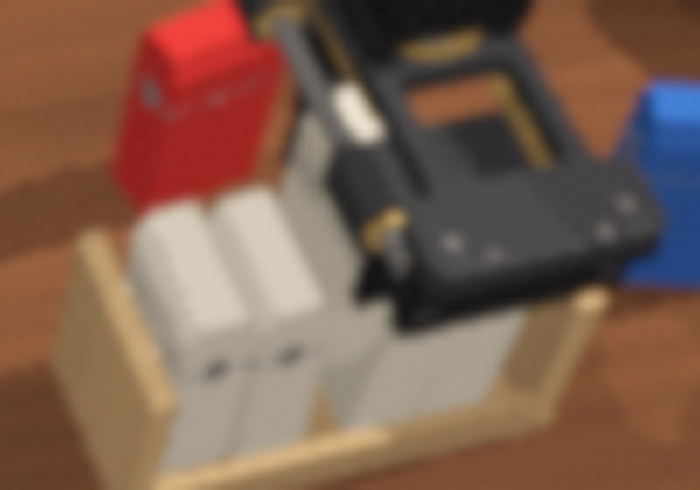

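The case is about 45 mm deep with almost no force, and the neighbours at (270,270) and (420,370) are upright. I'll keep pushing.

Emit:
carry_out --pt "0 0 0 0 0 0.25 1" --pt "0 0 0 0 0 0.5 1" --pt "0 0 0 0 0 0.75 1" --pt "0 0 0 0 0 1.0 1" --pt "0 0 0 0 0 1.2 1"

```text
time_s: 7.83
tool_pos: [578.5, 219.3, 71.7]
tcp_rot: [-0.0, 0.682, 0.731, -0.0]
contact_force: [-0.1, 0.1, -0.4]
width: 0.55
grip_force: 29.9
```

Emit:
carry_out --pt "0 0 0 0 0 0.15 1" --pt "0 0 0 0 0 0.3 1" --pt "0 0 0 0 0 0.45 1" --pt "0 0 0 0 0 0.6 1" --pt "0 0 0 0 0 0.66 1"

```text
time_s: 8.25
tool_pos: [578.4, 219.3, 55.4]
tcp_rot: [-0.0, 0.682, 0.731, -0.0]
contact_force: [-0.0, -0.5, -1.4]
width: 0.549
grip_force: 29.9
```

Emit:
carry_out --pt "0 0 0 0 0 0.04 1" --pt "0 0 0 0 0 0.08 1" --pt "0 0 0 0 0 0.08 1" --pt "0 0 0 0 0 0.08 1" --pt "0 0 0 0 0 0.08 1"

```text
time_s: 8.67
tool_pos: [578.5, 219.4, 54.5]
tcp_rot: [-0.0, 0.682, 0.731, -0.0]
contact_force: [-1.5, -0.5, 4.3]
width: 0.55
grip_force: 29.9
```

The floor is felt at TCP z 54.5, which puts the underside at 8 mm as expected. Releasing.

Emit:
carry_out --pt "0 0 0 0 0 0 0.35" --pt "0 0 0 0 0 0 0.25" --pt "0 0 0 0 0 0 0.1" --pt "0 0 0 0 0 0 0.0" --pt "0 0 0 0 0 0 0.0"

```text
time_s: 9.08
tool_pos: [578.9, 219.4, 53.9]
tcp_rot: [0.0, 0.682, 0.731, 0.0]
contact_force: [0.0, -0.9, 0.4]
width: 0.846
grip_force: 0.0
```

Emit:
carry_out --pt "0 0 0 0 0 0 0" --pt "0 0 0 0 0 0 0" --pt "0 0 0 0 0 -0.2 0" --pt "0 0 0 0 0 -0.6 0" --pt "0 0 0 0 0 -1.2 0"

```text
time_s: 9.5
tool_pos: [577.9, 219.2, 83.8]
tcp_rot: [-0.001, 0.682, 0.731, -0.001]
contact_force: [-0.2, 0.5, 0.5]
width: 0.999
grip_force: 0.0
```

Emit:
carry_out --pt "0 0 0 0 0 -1 0" --pt "0 0 0 0 0 -2 0" --pt "0 0 0 0 0 -3.2 0" --pt "0 0 0 0 0 -4.2 0" --pt "0 0 0 0 0 -5 0"

```text
time_s: 9.92
tool_pos: [579.6, 219.6, 212.7]
tcp_rot: [0.001, 0.682, 0.731, 0.002]
contact_force: [0.8, -0.1, 0.8]
width: 1.003
grip_force: 0.0
```

Emit:
carry_out --pt "0 0 0 -1.5 0 0 0" --pt "0 0 0 -3 0 0 0" --pt "0 0 0 -4.5 0 0 0" --pt "0 0 0 -6 0 0 0" --pt "0 0 0 -6 0 0 0"

```text
time_s: 10.33
tool_pos: [590.3, 63.3, 210.4]
tcp_rot: [0.002, 0.684, 0.729, -0.0]
contact_force: [-0.0, -0.3, 0.1]
width: 0.999
grip_force: 0.0
```

```bash
python3 -c "
from h import *
f=lambda n,x,y:cv2.resize(bot.capture(n)['color'][y:y+80,x:x+100],None,fx=4,fy=4,interpolation=cv2.INTER_CUBIC)
cv2.imwrite('pics/a7.png',np.hstack([f('scene',290,140),f('top',130,135)]))"
```

```text
(no output)
```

View pics/a7.png

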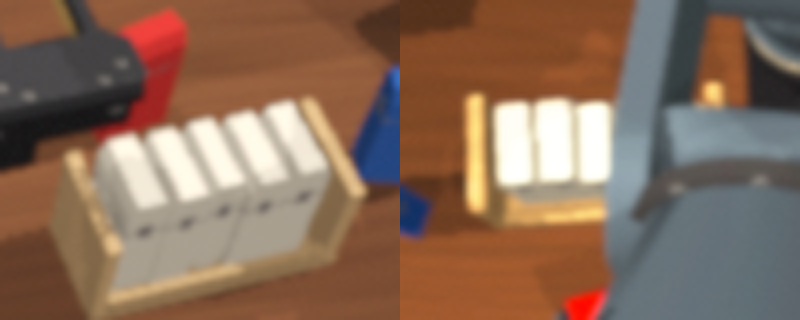

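All five cases stand upright in one even row, with the middle one at (215,155) level with the others and the gripper clear.

```bash
python3 -c "
from workcell import bot
print(bot.hand_in())"
```

```text
the job is handed in; nothing more can be done
None
```

The tall case stands in the gap on the rack's floor, upright and in line between its two standing neighbours. The gripper has let go and is clear, and the job was handed in about 10.5 s in; `hand_in()` returned no verdict.

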